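# Check the hand brakes of a parked walking cart

## Task

Before its owner walks home from the paper-cutting class, check both hand brakes of the walking cart parked at the table, first the lever on your left and then the one on your right as you face the cart from the table. Press each lever in towards the bar with the outside of your fingers until it firmly stops, short of the grip, hold it there for about a second and let it spring fully out again. Do not pinch a lever, touch the rubber grips, force anything, or disturb the things on the table.

Things in the scene. Friction and masses are not known exactly. Their poses are not given: they have to be found in the camera images.
- handle: U-shaped handle (25 mm tube, posts 430 mm apart) of a walking cart fixed on the floor past the table's far edge, nose under the table. Origin: middle of the level bar, on its axis, 150 to 200 mm above the table. z up, y along the bar to the robot's left, x level, away from the robot: the way the levers are pressed. Cart turned up to 0.22 rad. Nothing rises over 20 mm above the bar's axis.
- left_lever (a joint): Aluminium brake lever, robot's left, on the robot's side of the bar, level, 10 mm below its axis. 0 = out; grows as pressed in; firm stop at 0.30 rad, about 21 mm short of the grip; springs back. Upright pivot at (-34, 50, -10) mm in the handle's frame; straight blade 10 mm thick, 14 mm deep runs outward along the bar to a ball end 122 mm from the pivot, 55 mm clear of the grip when out.
- right_lever (a joint): The same lever mirrored, on the robot's right: pivot at (-34, -50, -10) mm in the handle's frame, blade towards -y. Values, spring and stop as for the left.
- left_press (a point): Where to press the left lever: on the outer face of its blade (towards the robot), half-way up its depth, 85 mm from the pivot. It moves with the lever, about 25 mm towards the bar from out to stop. Pressing here takes about 3 N to start and 6.5 N near the stop; the stop itself is hard: the force then rises at once.
- right_press (a point): The same point on the right lever.
- left_grip: Left black rubber grip, 32 mm thick (39 mm at its inner collar), on the bar from 64 to 186 mm left of its middle. Not to be touched. Origin at the handle's origin.
- right_grip: Right black rubber grip, mirrored. Not to be touched. Origin at the handle's origin.
- glue: Bystander: white glue bottle with orange cap, 42 mm thick, 115 mm tall, standing loose on the table. Origin: centre of its foot.
- tape: Bystander: yellow roll of tape lying flat, 90 mm across, 24 mm high. Origin: centre of its underside.
- tray: Bystander: white tray with scissors and pens, 150 x 270 x 32 mm. Origin: centre of its underside.
- basket: Bystander: lime-green plastic basket with paper rolls, 150 x 215 x 110 mm. Origin: centre of its underside.

How it is judged:
By the outcome, as a careful person would: the job done as asked, in the order asked, and still so for the second after the job is handed in, with the robot touching nothing.
It also fails if it takes over 58 s, if anything falls off the work surface, if the arm or the gripper's body presses on something with over 40 N, if the wrist force passes 120 N, or if a joint passes its speed limit or range.

## Robot

A 6-joint arm with a two-finger parallel gripper is mounted at the origin on the work surface. World frame = base frame: x ahead of the robot, y to its left, z up, the work surface at z = 0. Lengths are in m, angles in rad, forces in N, time in s.
With the tool pointing down it reaches from about 0.275 to 0.825 m from the base axis. Payload 5.2 kg.
Tool frame: the origin (TCP) lies at the very end of the fingers, on their centre line; the grasp point (between the pads) lies manip.pinch_z behind it (manip.pinch_z is the distance from the TCP to the grasp point, in m); z points along the fingers, y is the line along which they close (so a half turn about z gives the same grasp; the last joint's range is limited). The gripper opens to 93 mm and grips with 3 to 60 N. Pads are 15 mm wide; open, the fingers measure 128 mm over their backs; the gripper's body (75 mm by 188 mm) begins 65 mm behind the grasp point.
Start: joints at [-1.443, 0.259, 1.535, -0, 1.348, -0.203], TCP at [0.179, -0.52, 0.219] pointing down, gripper open.
Joint ranges: [-3.14, 3.14], [-0.91, 2.08], [0.19, 2.58], [-1.22, 4.36], [0.22, 2.71], [-3.12, 3.12]. Speed limits (rad/s): [2.57, 2.57, 3.14, 3.14, 3.14, 3.14].

## Interface

Orientations are given as a unit quaternion [x, y, z, w].
In Python, from bench import manip gives the robot as it stands.
- The arm moves only by the tool carry_out, never from a script. Its argument "targets" is a list that holds one entry, the list of rows, each a list of 5 numbers: the finger opening in mm, from 0 to 93, then the shift along the tool's x, y, z in mm, then the turn about the tool's z in degrees. A call has 1 to 8 rows; each row shifts and turns the commanded pose from where the row before left it, along the tool's axes as they then stand; what a row does not reach is not made up. A row lasts 1/8 s, in which the tool goes at most 62.5 mm and 10.7 degrees, less where a joint would pass 70% of its speed; a pose out of reach is approached as far as the arm can. A call is refused whole if a number of a shift passes 62.5 or a number of a turn 10.7, either way. A call with a gripper value outside its range is refused whole. The fingers move at their own pace and stop on an object; "force" is the grip in N (left out, the last holds). Time passes only in rows, so rows that do not move let the fingers close. It gives the time, the measured TCP pose, the force, the opening and the grip force at its end, in the units of the state.
- manip.read_state(): the state, without advancing time (a new reading comes with each control period).
- manip.get_image(name): name is "scene" or "top"; returns (picture, depth): 480x640x3 uint8, red, green, blue; 480x640 float32, m along the optical axis (not along the pixel's ray), 0 where there is no reading.
- manip.camera_params(name): a dict with "K" (3x3 intrinsics, pixels), "extrinsics" (4x4, takes a point from world to camera coordinates). Camera axes: x right, y down, z forward; pixel columns grow to the right and rows downward; lengths in m; the calibration is good to about 2 mm. A picture is of the moment at which its call begins. camera_params takes no time and is no camera call.
- manip.sign_off(): hands the job in; it is judged then, once.
The state is a dict: "clock": time; "joints": joint angles; "joint_vel": joint speeds; "tau": joint torques, N m; "position": TCP position; "tool_rot": TCP orientation; "wrist_force": force on the tool from outside, world axes, zero at the start; "wrist_torque": the same for the moment, N m; "finger_gap": opening from 0.0 (shut) to 1.0 (fully open); "finger_force": force on a finger pad.
Only numpy, scipy, OpenCV 4.12 (cv2) and the standard library are available. Lean on these libraries where they do the work, as an engineer would, in place of code of your own. Each camera call takes 0.05 s, during which the arm holds its last target. There are 200 camera calls.

## Working session

There is one attempt and no reset: what is moved stays moved. The work goes in short steps, Python scripts to look and compute and a tool call to move; the robot and the scene stay as the last step left them, time stands still between calls to the robot, and variables do not carry over. Pictures are saved under pics/ and viewed, at most 10 in all, crops included, and the job is handed in when it is done.

Besides the shell and the picture viewer there is one more tool, called after ">>>" by a JSON object that holds its "method" and its "body", one argument or row to a line. carry_out: Moves the arm, as the interface text tells. Its arguments: {"type":"object","properties":{"targets":{"type":"array","items":{"type":"array","items":{"type":"array","items":{"type":"number"}}}},"force":{"type":"number"}},"required":["targets"]}

```bash
mkdir -p pics; cat > h.py <<'E'
import numpy as np, cv2
from bench import manip
def shot(n,f):
    im,d=manip.get_image(n); cv2.imwrite('pics/'+f,im[:,:,::-1]); np.savez('pics/'+f+'.npz',im=im,d=d); return im,d
def world(n,u,v,d):
    p=manip.camera_params(n);K=p['K'];E=p['extrinsics']
    c=np.stack([(u-K[0,2])/K[0,0]*d,(v-K[1,2])/K[1,1]*d,d],-1)
    return (c-E[:3,3])@E[:3,:3]
E
python3 - <<'E'
from h import *
for n in('scene','top'):
    shot(n,n+'0.png'); p=manip.camera_params(n); print(n,np.round(p['K'],1).tolist(),np.round(-p['extrinsics'][:3,:3].T@p['extrinsics'][:3,3],3))
s=manip.read_state();print(s, manip.pinch_z)
E
```

```text
scene [[602.0, 0.0, 315.4], [0.0, 602.0, 235.3], [0.0, 0.0, 1.0]] [1.094 0.329 1.219]
top [[534.9, 0.0, 317.0], [0.0, 534.9, 235.6], [0.0, 0.0, 1.0]] [ 0.372 -0.019  1.5  ]
{'clock': 0.1, 'joints': array([-1.44278422e+00,  2.59222891e-01,  1.53592404e+00,  1.65048447e-05,
        1.34800128e+00, -2.02811927e-01]), 'joint_vel': array([ 2.73018261e-03, -2.47126369e-03, -2.24317063e-03, -5.75446045e-04,
       -1.34119812e-05,  1.07719988e-03]), 'tau': array([ 2.52499551e-03, -4.38213122e+01, -2.84642190e+01,  7.21630175e-02,
        3.62616114e-02, -5.32045328e-05]), 'position': array([ 0.17861314, -0.51969544,  0.21794617]), 'tool_rot': array([ 9.86350600e-01,  1.64656881e-01,  3.71233846e-05, -7.76931385e-04]), 'wrist_force': array([0.05800345, 0.00225245, 0.19821872]), 'wrist_torque': array([-0.01957202, -0.0286167 , -0.0118762 ]), 'finger_force': 0.0, 'finger_gap': 0.9986600003300502} 0.0188
```

View pics/scene0.png

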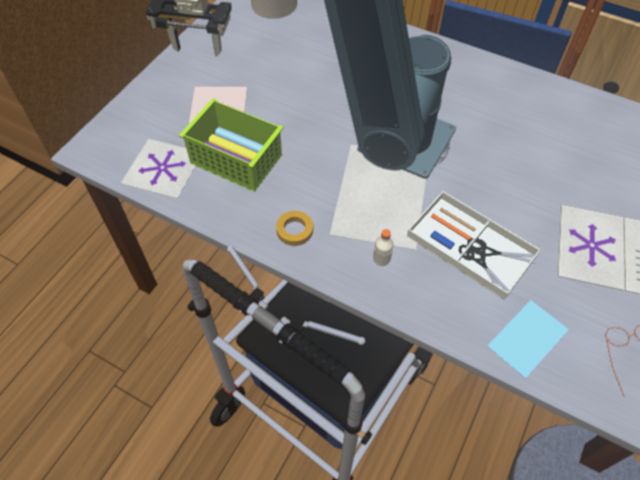

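View pics/top0.png

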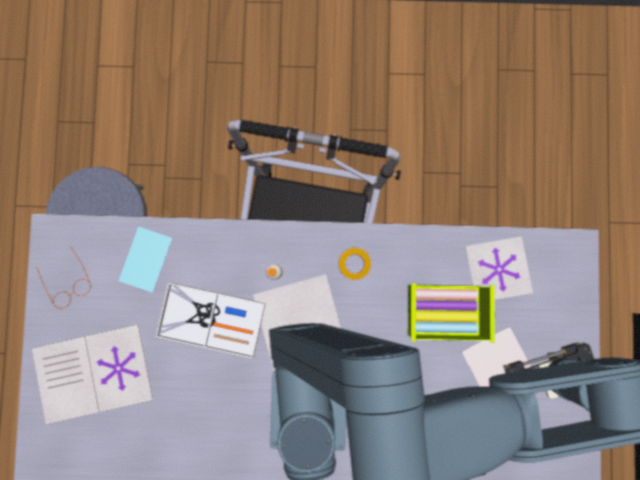

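The scene view shows the cart past the far edge, with its bar from about (190,268) to (352,385) and the levers at about (230,250)-(258,290) and (305,325)-(362,341). In the top view the bar runs from (235,125) to (393,153). The glue is at (274,271), the tape at (354,263), the tray at (212,320) and the basket at (452,313).

```bash
python3 - <<'E'
from h import *
z=np.load('pics/top0.png.npz');im,d=z['im'],z['d']
v,u=np.mgrid[0:480,0:640];P=world('top',u,v,d.astype(float))
m=(d>0)&(v<215)&(u>200)&(u<430)&(P[...,2]>0.10)
p=P[m];print(len(p),np.percentile(p[:,2],[5,50,95,100]))
hsv=cv2.cvtColor(im,cv2.COLOR_RGB2HSV)
bl=m&(im.max(-1)<70)&(P[...,2]>np.percentile(p[:,2],50)-.05)
# bar: line fit among high points
n,l,st,c=cv2.connectedComponentsWithStats(bl.astype(np.uint8))
for i in range(1,n):
    if st[i,4]>30: q=P[l==i];print(st[i],q.mean(0).round(4),q[:,2].max().round(4))
vis=cv2.resize(im[100:215,215:415],None,fx=4,fy=4,interpolation=cv2.INTER_CUBIC)
cv2.imwrite('pics/crop1.png',vis[:,:,::-1])
# print height map coarse
print(((P[104:204:4,224:412:6,2])*1000).astype(int))
E
```

```text
2932 [0.1708371  0.19524432 0.20404108 0.20998037]
[239 121  59  31 679] [0.7186 0.1114 0.1982] 0.2094
[328 136   9  22 129] [ 0.6869 -0.0421  0.1957] 0.2076
[338 138  49  19 530] [ 0.6853 -0.117   0.1988] 0.2092
[[-745 -750 -744 -757 -747 -760 -750 -743 -749 -753 -757 -742 -739 -751
  -748 -748 -752 -744 -747 -748 -754 -744 -749 -759 -752 -763 -745 -756
  -749 -751 -746 -747]
 [-761 -758 -750 -749 -742 -751 -755 -749 -752 -748 -742 -745 -752 -735
  -754 -748 -763 -757 -750 -755 -748 -742 -756 -742 -756 -733 -749 -750
  -753 -752 -752 -753]
 [-756 -747 -752 -748 -741 -736 -753 -753 -749 -756 -754 -745 -735 -751
  -746 -750 -757 -762 -767 -755 -746 -741 -744 -746 -746 -738 -753 -750
  -743 -748 -757 -759]
 [-750 -743 -745 -752 -746 -745 -744 -754 -766 -744 -747 -756 -750 -751
  -745 -745 -757 -745 -745 -754 -749 -749 -748 -740 -757 -752 -749 -748
  -739 -729 -759 -751]
 [-746 -742  195  198 -746 -759 -740 -738 -745 -748 -745 -740 -756 -745
  -760 -749 -758 -749 -757 -742 -760 -750 -749 -744 -758 -744 -745 -755
  -752 -747 -754 -745]
 [-758  184  199  202  208  201  201  196 -758 -742 
[... 2588 characters left out ...]
166 -745
  -761 -752 -746 -755]
 [-755 -744 -753 -749 -270 -244 -238 -240 -236 -240 -235 -229 -234 -240
  -239 -243 -239 -250 -247 -756 -746 -752 -755 -755 -574 -269 -257 -745
  -732 -741 -750 -762]
 [-741 -757 -744 -745 -273 -235 -238 -238 -239 -236 -242 -231 -234 -236
  -240 -246 -239 -238 -233 -241 -242 -244 -254 -683 -429 -259 -746 -745
  -751 -760 -747 -731]
 [-765 -749 -755 -759 -273 -247 -246 -238 -237 -245 -229 -237 -236 -229
  -243 -232 -244 -241 -239 -235 -238 -242 -238 -246 -468 -265 -755 -750
  -746 -740 -735 -759]
 [-746 -747 -750 -744 -274 -245 -243 -241 -243 -233 -245 -242 -235 -237
  -244 -235 -240 -236 -227 -241 -241 -241 -241 -233 -533 -267 -738 -758
  -755 -746 -735 -751]]
```

View pics/crop1.png

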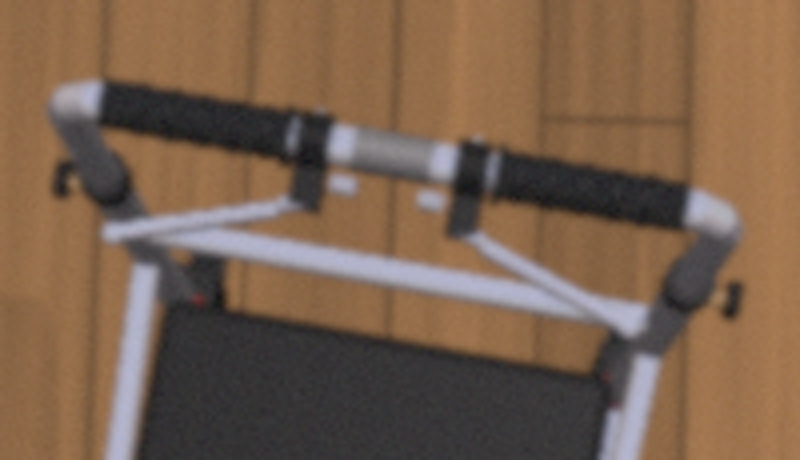

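The crop shows both levers clearly: the left blade runs from (295,203) to a ball end at (108,232), and the right blade from (470,236) to (635,322). The lower frame bar is well beneath them, at z about -0.18.

```bash
cat > m.py <<'E'
from h import *
z=np.load('pics/top0.png.npz');im,d=z['im'],z['d']
v,u=np.mgrid[0:480,0:640];P=world('top',u,v,d.astype(float))
roi=(d>0)&(v<215)&(u>230)&(u<400)
bl=roi&(im.max(-1)<70)&(P[...,2]>.15)
n,l,st,c=cv2.connectedComponentsWithStats(bl.astype(np.uint8))
g=roi&(P[...,2]>.185)&(v<165)
q=P[g][:,:2].astype(np.float32)
vx,vy,x0,y0=cv2.fitLine(q,cv2.DIST_HUBER,0,.01,.001).ravel()
if vy<0: vx,vy=-vx,-vy
e=np.array([vy,-vx]);a=np.array([vx,vy])   # e: handle x, a: handle y
s=(q-[x0,y0])@a; off=(q-[x0,y0])@e
core=np.abs(off)<.02
O=np.array([x0,y0])+a*(np.percentile(s[core],.5)+np.percentile(s[core],99.5))/2
print('yaw',np.arctan2(e[1],e[0]),'O',O,'span',np.ptp(np.percentile(s[core],[.5,99.5])),'top',np.percentile(P[g][:,2],[50,90]))
# lever pixels
H=np.stack([(P[...,:2]-O)@e,(P[...,:2]-O)@a],-1)
lights=roi&(P[...,2]>.16)&(P[...,2]<.2)&(H[...,0]<-.03)&(np.abs(H[...,1])>.06)&(np.abs(H[...,1])<.18)
for sg in(1,-1):
    mm=lights&(H[...,1]*sg>0); h=H[mm].astype(np.float32)
    ax,ay,bx,by=cv2.fitLine(h,cv2.DIST_HUBER,0,.01,.001).ravel()
    k=ax/ay; print(sg,len(h),'slope',k,'x at |y|=.129',bx+k*(sg*.129-by),'x at 50',bx+k*(sg*.05-by),'z',np.median(P[mm][:,2]),'endy',np.abs(h[:,1]).max())
    th=np.arctan(-k*sg); 
    pv=np.array([-.034,sg*.05]); 
    for t in (th,th-.3):
        t_=np.array([-np.sin(t),sg*np.cos(t)]);nn=np.array([-np.cos(t),-sg*np.sin(t)])
        pp=pv+.085*t_+.005*nn
        print('  th',t,'press handle',pp,'world',O+pp[0]*e+pp[1]*a)
for nm,(uu,vv) in dict(glue=(274,271),tape=(345,263),tray=(240,330),basket=(452,290)).items(): print(nm,P[vv,uu].round(3))
E
python3 m.py
```

```text
yaw -0.14789815 O [0.7031401  0.00752851] span 0.4046424538642168 top [0.1979872  0.20340167]
1 207 slope -0.3374191 x at |y|=.129 -0.061631333 x at 50 -0.034975223 z 0.18135112760361782 endy 0.17044267
  th 0.32542324 press handle [-0.06591291  0.12894027] world [0.65694732 0.14477403]
  th 0.025423229 press handle [-0.04115913  0.13484543] world [0.68230105 0.14696702]
-1 206 slope 0.3541429 x at |y|=.129 -0.06298415 x at 50 -0.035006866 z 0.18083092804623907 endy 0.17035727
  th 0.34036082 press handle [-0.06708849 -0.12845478] world [ 0.61785496 -0.1096378 ]
  th 0.04036081 press handle [-0.04242567 -0.13472903] world [ 0.64132396 -0.11947785]
glue [0.376 0.097 0.117]
tape [ 0.404 -0.091 -0.   ]
tray [0.212 0.193 0.019]
basket [ 0.338 -0.384  0.029]
```

>>> {"method": "carry_out", "body": {
  "targets": [
    [[0,0,0,-10,-10.1],[0,0,0,-10,-10.1],[0,0,0,-10,-10.1],[0,0,0,-10,-10.1],[0,0,0,-10,-10.1],[0,0,0,-10,-10.1],[0,0,0,-10,-10.1],[0,0,0,-10,-10.1]]
  ],
  "force": 40
}}

```text
clock: 1.1
position: [0.1786, -0.5199, 0.2984]
tool_rot: [0.642, 0.767, 0.0, -0.0]
wrist_force: [0.6, 0.1, -0.2]
finger_gap: 0.191
finger_force: 0.0
```

```bash
cat > go.py <<'E'
import sys;from h import *
from scipy.spatial.transform import Rotation as R
s=manip.read_state();r=R.from_quat(s['tool_rot']);M=r.as_matrix()
yaw=np.arctan2(M[1,0],M[0,0])
print('t',round(s['clock'],2),'pos',s['position'].round(4),'yaw',yaw.round(3),'F',s['wrist_force'].round(2),'gap',round(s['finger_gap'],3))
a=list(map(float,sys.argv[1:]))
if a: print('shift mm tool',((np.array(a[:3])-s['position'])@M*1000).round(1),'turn deg',np.degrees(yaw-a[3]).round(1))
E
python3 go.py .615 .1375 .29 1.748
```

```text
t 1.1 pos [ 0.1786 -0.5199  0.2984] yaw 1.747 F [ 0.58  0.1  -0.2 ] gap 0.191
shift mm tool [570.8 544.8   9.1] turn deg -0.1
```

>>> {"method": "carry_out", "body": {
  "targets": [
    [[0,36,34,0,0],[0,36,34,0,0],[0,36,34,0,0],[0,36,34,0,0],[0,36,34,0,0],[0,36,34,0,0],[0,36,34,0,0],[0,36,34,0,0]]
  ]
}}

```text
clock: 2.1
position: [0.3984, -0.1887, 0.2984]
tool_rot: [0.644, 0.765, 0.0, -0.0]
wrist_force: [0.6, 0.4, 1.0]
finger_gap: 0.001
finger_force: 0.0
```

>>> {"method": "carry_out", "body": {
  "targets": [
    [[0,36,34,0,0],[0,36,34,0,0],[0,36,34,0,0],[0,36,34,0,0],[0,36,34,0,0],[0,36,34,0,0],[0,36,34,0,0],[0,0,0,0,0]]
  ]
}}

```text
clock: 3.1
position: [0.5904, 0.1012, 0.2971]
tool_rot: [0.643, 0.766, -0.0, -0.001]
wrist_force: [-0.3, 0.5, -0.6]
finger_gap: 0.006
finger_force: 0.0
```

```bash
python3 go.py .615 .1375 .155 1.748
```

```text
t 3.1 pos [0.5904 0.1012 0.2971] yaw 1.745 F [-0.35  0.53 -0.61] gap 0.006
shift mm tool [ 31.3  30.7 142.1] turn deg -0.2
```

>>> {"method": "carry_out", "body": {
  "targets": [
    [[0,16,15,0,0],[0,15,15,0,0],[0,0,0,35,0],[0,0,0,35,0],[0,0,0,35,0],[0,0,0,36,0],[0,0,0,0,0]]
  ]
}}

```text
clock: 3.98
position: [0.6114, 0.1329, 0.1545]
tool_rot: [0.645, 0.764, -0.003, -0.003]
wrist_force: [0.2, -0.2, 1.2]
finger_gap: 0.002
finger_force: 0.0
```

```bash
python3 - <<'E'
from h import *
a,_=shot('scene','s1.png');b,_=shot('top','t1.png')
cv2.imwrite('pics/c2.png',np.hstack([cv2.resize(a[200:420,160:400],None,fx=1.65,fy=1.65)[:360],cv2.resize(b[90:290,200:420],None,fx=1.8,fy=1.8)])[:,:,::-1])
E
python3 go.py .657 .145 .155 1.748
```

```text
t 4.08 pos [0.6143 0.1333 0.1585] yaw 1.74 F [0.08 0.62 0.29] gap 0.006
shift mm tool [ 4.3 44.1  3.5] turn deg -0.4
```

View pics/c2.png

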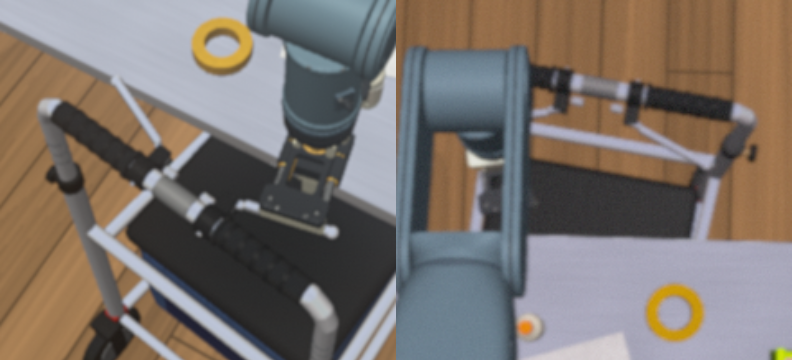

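The left of the picture (scene view) shows the left lever still fully out, with its ball at (330,232). The gripper sits on the robot's side of it at about (295,200). The right of the picture shows the glue at (530,328) and the tape at (675,310), both untouched.

>>> {"method": "carry_out", "body": {
  "targets": [
    [[0,2,7,1.5,0],[0,2,7,1.5,0],[0,0,6,0,0],[0,0,0,0,0]]
  ]
}}

```text
clock: 4.58
position: [0.6338, 0.1415, 0.1547]
tool_rot: [0.644, 0.765, 0.0, 0.0]
wrist_force: [-0.2, -0.4, -0.1]
finger_gap: 0.003
finger_force: 0.0
```

>>> {"method": "carry_out", "body": {
  "targets": [
    [[0,0,2,0,0],[0,0,2,0,0],[0,0,2,0,0],[0,0,0,0,0]]
  ]
}}

```text
clock: 5.08
position: [0.6392, 0.1424, 0.1547]
tool_rot: [0.644, 0.765, 0.0, 0.0]
wrist_force: [-0.6, 0.5, -0.0]
finger_gap: 0.006
finger_force: 0.0
```

```bash
python3 go.py .657 .145 .155 1.748
```

```text
t 5.08 pos [0.6392 0.1424 0.1547] yaw 1.741 F [-0.58  0.53 -0.05] gap 0.006
shift mm tool [-0.4 18.  -0.3] turn deg -0.4
```

>>> {"method": "carry_out", "body": {
  "targets": [
    [[0,0.6,2.2,0,1.5],[0,0.6,2.2,0,1.5],[0,0.6,2.2,0,1.5],[0,0,0,0,0]]
  ]
}}

```text
clock: 5.58
position: [0.6451, 0.1452, 0.1546]
tool_rot: [0.674, 0.739, -0.0, -0.0]
wrist_force: [-3.6, -1.1, 1.6]
finger_gap: 0.005
finger_force: 1.6
```

>>> {"method": "carry_out", "body": {
  "targets": [
    [[0,0.6,2.2,0,1.5],[0,0.6,2.2,0,1.5],[0,0.6,2.2,0,1.5],[0,0.6,2.2,0,1.5],[0,0,0,0,0]]
  ]
}}

```text
clock: 6.2
position: [0.654, 0.1486, 0.1546]
tool_rot: [0.712, 0.702, 0.0, -0.0]
wrist_force: [-4.6, 3.6, 1.6]
finger_gap: 0.006
finger_force: 2.3
```

```bash
python3 go.py .6823 .147 .155 1.448
```

```text
t 6.2 pos [0.654  0.1486 0.1546] yaw 1.557 F [-4.63  3.57  1.61] gap 0.006
shift mm tool [-1.2 28.3 -0.4] turn deg 6.3
```

>>> {"method": "carry_out", "body": {
  "targets": [
    [[0,0.5,2.2,0,0.8],[0,0.5,2.2,0,0.8],[0,0.5,2.2,0,0.8],[0,0,0,0,0]]
  ]
}}

```text
clock: 6.7
position: [0.6604, 0.1499, 0.1546]
tool_rot: [0.726, 0.687, 0.0, -0.0]
wrist_force: [-5.5, 3.6, 2.2]
finger_gap: 0.007
finger_force: 2.7
```

```bash
python3 go.py .6823 .147 .155 1.448;python3 go.py
```

```text
t 6.7 pos [0.6604 0.1499 0.1546] yaw 1.516 F [-5.49  3.57  2.15] gap 0.007
shift mm tool [-1.7 22.  -0.4] turn deg 3.9
t 6.7 pos [0.6604 0.1499 0.1546] yaw 1.516 F [-5.49  3.57  2.15] gap 0.007
```

>>> {"method": "carry_out", "body": {
  "targets": [
    [[0,0,1.5,0,0.5],[0,0,1.5,0,0.5],[0,0,0,0,0]]
  ]
}}

```text
clock: 7.08
position: [0.6631, 0.1503, 0.1546]
tool_rot: [0.732, 0.681, 0.0, -0.001]
wrist_force: [-5.0, 4.6, 2.7]
finger_gap: 0.005
finger_force: 3.0
```

>>> {"method": "carry_out", "body": {
  "targets": [
    [[0,0,0.7,0,0.5],[0,0,0,0,0]]
  ]
}}

```text
clock: 7.32
position: [0.6637, 0.1505, 0.1546]
tool_rot: [0.735, 0.678, 0.0, -0.001]
wrist_force: [-5.1, 5.1, 2.4]
finger_gap: 0.003
finger_force: 3.1
```

>>> {"method": "carry_out", "body": {
  "targets": [
    [[0,0,0.7,0,0],[0,0,0,0,0]]
  ]
}}

```text
clock: 7.58
position: [0.6643, 0.1505, 0.1546]
tool_rot: [0.735, 0.678, 0.0, -0.001]
wrist_force: [-5.9, 5.5, 1.8]
finger_gap: 0.005
finger_force: 3.2
```

>>> {"method": "carry_out", "body": {
  "targets": [
    [[0,1,0.4,0,0],[0,1,0.4,0,0],[0,0,0,0,0]]
  ]
}}

```text
clock: 7.95
position: [0.6653, 0.1506, 0.1546]
tool_rot: [0.735, 0.678, -0.001, -0.0]
wrist_force: [-5.6, -0.6, 2.0]
finger_gap: 0.012
finger_force: 3.1
```

>>> {"method": "carry_out", "body": {
  "targets": [
    [[0,0.3,0.7,0,0],[0,0,0,0,0]]
  ]
}}

```text
clock: 8.2
position: [0.6661, 0.1506, 0.1546]
tool_rot: [0.735, 0.678, -0.001, -0.0]
wrist_force: [-5.7, -0.5, 2.6]
finger_gap: 0.007
finger_force: 3.2
```

```bash
python3 go.py .6823 .147 .155 1.448; python3 - <<'E'
from h import *
a,_=shot('scene','s2.png')
cv2.imwrite('pics/c3.png',cv2.resize(a[280:400,240:400],None,fx=4,fy=4,interpolation=cv2.INTER_CUBIC)[:,:,::-1])
E
```

```text
t 8.2 pos [0.6661 0.1506 0.1546] yaw 1.489 F [-5.71 -0.5   2.65] gap 0.007
shift mm tool [-2.3 16.5 -0.4] turn deg 2.4
```

View pics/c3.png

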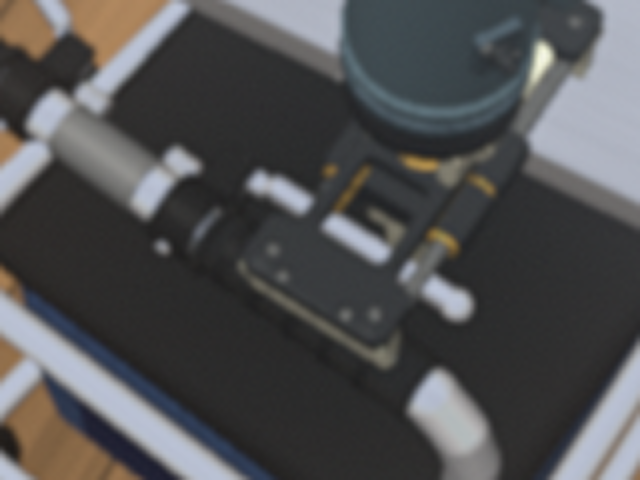

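The lever is pressed well in: its ball is at (460,305), nearly parallel to the grip, with clear space left between them. The gripper body overhangs the grip from well above.

>>> {"method": "carry_out", "body": {
  "targets": [
    [[0,0.2,0.8,0,0.4],[0,0.2,0.8,0,0.4],[0,0,0,0,0]]
  ]
}}

```text
clock: 8.62
position: [0.6676, 0.1509, 0.1546]
tool_rot: [0.74, 0.672, -0.001, -0.0]
wrist_force: [-5.8, 0.3, 2.6]
finger_gap: 0.006
finger_force: 3.3
```

>>> {"method": "carry_out", "body": {
  "targets": [
    [[0,0.1,0.8,0,0],[0,0,0,0,0]]
  ]
}}

```text
clock: 8.88
position: [0.6683, 0.1509, 0.1546]
tool_rot: [0.74, 0.673, -0.001, -0.0]
wrist_force: [-6.6, -1.3, 4.2]
finger_gap: 0.002
finger_force: 3.5
```

>>> {"method": "carry_out", "body": {
  "targets": [
    [[0,0.1,0.8,0,0],[0,0,0,0,0]]
  ]
}}

```text
clock: 9.12
position: [0.6683, 0.1509, 0.1546]
tool_rot: [0.74, 0.673, -0.002, -0.001]
wrist_force: [-10.2, -1.3, 3.5]
finger_gap: 0.006
finger_force: 4.8
```

The force rose at once, so the lever is on its stop. I'll press slightly firmer and hold for about a second.

>>> {"method": "carry_out", "body": {
  "targets": [
    [[0,0,0.5,0,0],[0,0,0,0,0],[0,0,0,0,0],[0,0,0,0,0],[0,0,0,0,0],[0,0,0,0,0],[0,0,0,0,0],[0,0,0,0,0]]
  ]
}}

```text
clock: 10.12
position: [0.6683, 0.1508, 0.1545]
tool_rot: [0.74, 0.673, -0.002, -0.001]
wrist_force: [-11.5, -0.2, 4.4]
finger_gap: 0.004
finger_force: 5.5
```

>>> {"method": "carry_out", "body": {
  "targets": [
    [[0,-0.4,-2,0,-1],[0,-0.6,-2.5,0,-1.6],[0,-0.6,-2.5,0,-1.6],[0,-0.6,-2.5,0,-1.6],[0,-0.6,-2.5,0,-1.6],[0,-0.6,-2.5,0,-1.6],[0,-0.6,-3,0,-1.6],[0,-0.6,-3,0,-1.6]]
  ]
}}

```text
clock: 11.12
position: [0.65, 0.1459, 0.1546]
tool_rot: [0.664, 0.748, -0.0, 0.0]
wrist_force: [-3.1, -3.2, 1.0]
finger_gap: 0.007
finger_force: 1.9
```

>>> {"method": "carry_out", "body": {
  "targets": [
    [[0,0,-4,0,-1.6],[0,0,-4,0,-1.6],[0,0,-5,0,-1.6],[0,0,-8,0,0],[0,0,-10,0,0],[0,0,-10,0,0],[0,0,0,0,0]]
  ]
}}

```text
clock: 12.0
position: [0.6089, 0.1393, 0.1549]
tool_rot: [0.632, 0.775, 0.0, -0.0]
wrist_force: [-0.0, 0.0, 0.1]
finger_gap: 0.006
finger_force: 0.0
```

```bash
python3 go.py .618 -.1096 .25 1.083; python3 - <<'E'
from h import *
a,_=shot('scene','s3.png')
cv2.imwrite('pics/c4.png',cv2.resize(a[240:400,180:420],None,fx=3,fy=3,interpolation=cv2.INTER_CUBIC)[:,:,::-1])
E
```

```text
t 12.0 pos [0.6089 0.1393 0.1549] yaw 1.772 F [-0.03  0.01  0.05] gap 0.006
shift mm tool [-245.7  -41.   -95.1] turn deg 39.5
```

View pics/c4.png

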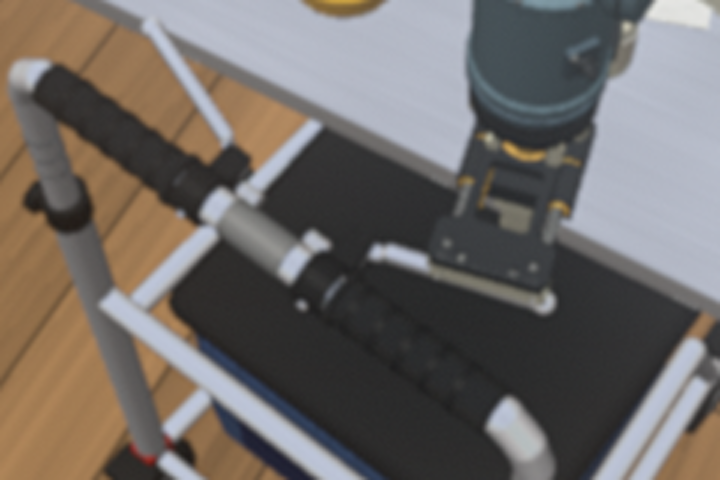

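The left lever has sprung fully back out: its ball is at (545,300) and the blade runs to (380,250), as at the start. Next is the right lever.

>>> {"method": "carry_out", "body": {
  "targets": [
    [[0,0,-5,-10,9.9],[0,0,-5,-10,9.9],[0,0,-5,-10,9.9],[0,0,-5,-10,9.8],[0,0,0,0,0]]
  ]
}}

```text
clock: 12.68
position: [0.5908, 0.1406, 0.1956]
tool_rot: [0.856, 0.516, 0.001, 0.0]
wrist_force: [0.6, -0.1, -0.3]
finger_gap: 0.004
finger_force: 0.0
```

```bash
python3 go.py .5804 -.0897 .195 1.083
```

```text
t 12.68 pos [0.5908 0.1406 0.1956] yaw 1.085 F [ 0.6  -0.11 -0.34] gap 0.004
shift mm tool [-208.5   98.4    0.5] turn deg 0.1
```

>>> {"method": "carry_out", "body": {
  "targets": [
    [[0,-35,16,0,0],[0,-35,16,0,0],[0,-35,16,0,0],[0,-35,16,0,0],[0,-35,17,0,0],[0,-33,17,0,0],[0,0,0,0,0],[0,0,0,0,0]]
  ]
}}

```text
clock: 13.68
position: [0.5791, -0.0889, 0.1941]
tool_rot: [0.857, 0.516, -0.0, -0.0]
wrist_force: [-0.5, -0.4, 0.8]
finger_gap: 0.005
finger_force: 0.0
```

>>> {"method": "carry_out", "body": {
  "targets": [
    [[0,0,0,20,0],[0,0,0,20,0],[0,0,0,0,0],[0,0,0,0,0]]
  ]
}}

```text
clock: 14.18
position: [0.5796, -0.0885, 0.1553]
tool_rot: [0.856, 0.516, 0.0, 0.0]
wrist_force: [-0.3, 0.2, -0.6]
finger_gap: 0.001
finger_force: 0.0
```

```bash
python3 go.py .618 -.1096 .155 1.083; python3 - <<'E'
from h import *
a,_=shot('scene','s4.png')
cv2.imwrite('pics/c5.png',cv2.resize(a[220:380,180:420],None,fx=3,fy=3,interpolation=cv2.INTER_CUBIC)[:,:,::-1])
E
```

```text
t 14.18 pos [ 0.5796 -0.0885  0.1553] yaw 1.085 F [-0.33  0.24 -0.59] gap 0.001
shift mm tool [-0.8 43.8  0.3] turn deg 0.1
```

View pics/c5.png

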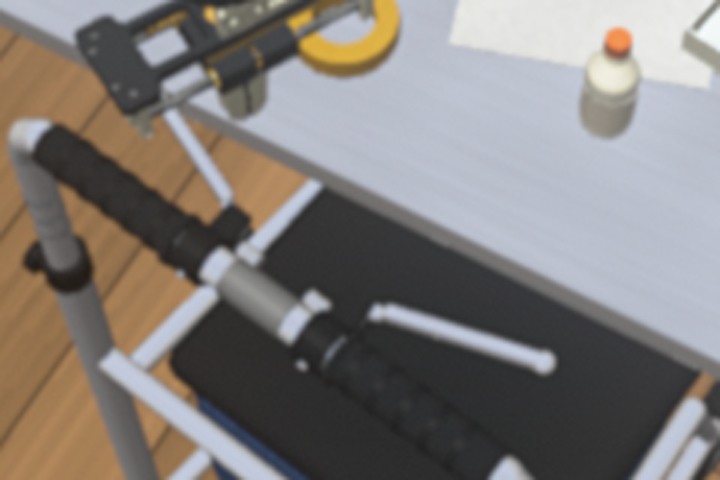

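The closed fingers are at (243,95), on the robot's side of the right lever, whose blade runs (165,110)-(230,200). The left lever is fully out with its ball at (543,360), and the glue is standing at (608,85).

>>> {"method": "carry_out", "body": {
  "targets": [
    [[0,0,7,0,0],[0,0,7,0,0],[0,0,5,0,0],[0,0,2,0,0],[0,0,2,0,0],[0,0,2,0,0],[0,0,0,0,0]]
  ]
}}

```text
clock: 15.1
position: [0.6013, -0.101, 0.1547]
tool_rot: [0.857, 0.515, -0.0, -0.0]
wrist_force: [0.5, -0.3, -0.7]
finger_gap: 0.003
finger_force: 0.0
```

>>> {"method": "carry_out", "body": {
  "targets": [
    [[0,-0.6,2.2,0,-1.3],[0,-0.6,2.2,0,-1.3],[0,-0.6,2.2,0,-1.3],[0,-0.6,2.2,0,-1.3],[0,-0.6,2.2,0,-1.3],[0,0,0,0,0]]
  ]
}}

```text
clock: 15.85
position: [0.6099, -0.1084, 0.1546]
tool_rot: [0.826, 0.563, -0.0, -0.0]
wrist_force: [-3.1, 0.8, 2.5]
finger_gap: 0.006
finger_force: 1.9
```

```bash
python3 go.py .6413 -.1195 .155 1.383
```

```text
t 15.85 pos [ 0.6099 -0.1084  0.1546] yaw 1.197 F [-3.07  0.79  2.5 ] gap 0.006
shift mm tool [ 1.1 33.3 -0.4] turn deg -10.7
```

>>> {"method": "carry_out", "body": {
  "targets": [
    [[0,-0.6,2.2,0,-1.4],[0,-0.6,2.2,0,-1.4],[0,-0.6,2.2,0,-1.4],[0,-0.6,2.2,0,-1.4],[0,-0.5,2.2,0,-1.4],[0,0,0,0,0]]
  ]
}}

```text
clock: 16.6
position: [0.6193, -0.115, 0.1546]
tool_rot: [0.79, 0.613, -0.0, -0.0]
wrist_force: [-5.5, -0.6, 2.2]
finger_gap: 0.005
finger_force: 2.7
```

```bash
python3 go.py .6413 -.1195 .155 1.383
```

```text
t 16.6 pos [ 0.6193 -0.115   0.1546] yaw 1.319 F [-5.52 -0.63  2.2 ] gap 0.005
shift mm tool [ 1.1 22.4 -0.4] turn deg -3.6
```

>>> {"method": "carry_out", "body": {
  "targets": [
    [[0,-0.3,1.5,0,-0.7],[0,-0.3,1.5,0,-0.7],[0,-0.2,1,0,-0.7],[0,0,0,0,0]]
  ]
}}

```text
clock: 17.1
position: [0.6227, -0.1169, 0.1546]
tool_rot: [0.779, 0.627, -0.001, -0.0]
wrist_force: [-7.1, -0.3, 2.7]
finger_gap: 0.004
finger_force: 3.0
```

>>> {"method": "carry_out", "body": {
  "targets": [
    [[0,-0.2,0.9,0,-0.5],[0,-0.2,0.9,0,-0.5],[0,0,0,0,0]]
  ]
}}

```text
clock: 17.48
position: [0.6243, -0.1177, 0.1546]
tool_rot: [0.773, 0.634, -0.001, -0.0]
wrist_force: [-7.0, -0.7, 2.3]
finger_gap: 0.006
finger_force: 3.1
```

>>> {"method": "carry_out", "body": {
  "targets": [
    [[0,-0.1,0.8,0,0],[0,0,0,0,0]]
  ]
}}

```text
clock: 17.73
position: [0.625, -0.1179, 0.1546]
tool_rot: [0.773, 0.634, -0.001, -0.0]
wrist_force: [-7.0, -1.1, 2.8]
finger_gap: 0.009
finger_force: 3.3
```

```bash
python3 go.py .6413 -.1195 .155 1.383
```

```text
t 17.73 pos [ 0.625  -0.1179  0.1546] yaw 1.373 F [-7.01 -1.06  2.84] gap 0.009
shift mm tool [ 1.7 16.3 -0.4] turn deg -0.6
```

>>> {"method": "carry_out", "body": {
  "targets": [
    [[0,-0.1,0.8,0,0],[0,0,0,0,0]]
  ]
}}

```text
clock: 17.98
position: [0.6257, -0.1182, 0.1546]
tool_rot: [0.773, 0.634, -0.001, -0.0]
wrist_force: [-6.7, -1.5, 3.5]
finger_gap: 0.003
finger_force: 3.4
```

>>> {"method": "carry_out", "body": {
  "targets": [
    [[0,-0.1,0.8,0,0],[0,0,0,0,0]]
  ]
}}

```text
clock: 18.23
position: [0.6263, -0.1184, 0.1546]
tool_rot: [0.773, 0.634, -0.001, -0.0]
wrist_force: [-7.6, -1.2, 3.7]
finger_gap: 0.011
finger_force: 3.5
```

>>> {"method": "carry_out", "body": {
  "targets": [
    [[0,-0.1,0.8,0,0],[0,0,0,0,0]]
  ]
}}

```text
clock: 18.48
position: [0.6265, -0.1184, 0.1546]
tool_rot: [0.773, 0.634, -0.001, -0.001]
wrist_force: [-9.3, 1.2, 4.1]
finger_gap: 0.001
finger_force: 4.5
```

>>> {"method": "carry_out", "body": {
  "targets": [
    [[0,0,0.8,0,0],[0,0,0,0,0],[0,0,0,0,0],[0,0,0,0,0],[0,0,0,0,0],[0,0,0,0,0],[0,0,0,0,0],[0,0,0,0,0]]
  ]
}}

```text
clock: 19.48
position: [0.6265, -0.1184, 0.1545]
tool_rot: [0.773, 0.634, -0.002, -0.001]
wrist_force: [-11.3, 0.0, 6.1]
finger_gap: 0.005
finger_force: 5.8
```

>>> {"method": "carry_out", "body": {
  "targets": [
    [[0,0.4,-2,0,1],[0,0.6,-2.5,0,1.6],[0,0.6,-2.5,0,1.6],[0,0.6,-2.5,0,1.6],[0,0.6,-2.5,0,1.6],[0,0.6,-2.5,0,1.6],[0,0.6,-3,0,1.6],[0,0.6,-3,0,1.6]]
  ]
}}

```text
clock: 20.48
position: [0.6103, -0.1079, 0.1546]
tool_rot: [0.837, 0.548, 0.0, -0.0]
wrist_force: [-4.4, 0.9, 1.8]
finger_gap: 0.005
finger_force: 2.1
```

>>> {"method": "carry_out", "body": {
  "targets": [
    [[0,0,-4,0,1.6],[0,0,-4,0,1.6],[0,0,-5,0,1.6],[0,0,-8,0,0],[0,0,-10,0,0],[0,0,-10,0,0],[0,0,-10,-20,0],[0,0,0,-30,0]]
  ]
}}

```text
clock: 21.48
position: [0.5639, -0.0837, 0.2058]
tool_rot: [0.859, 0.513, -0.0, -0.001]
wrist_force: [-0.0, -0.7, -0.4]
finger_gap: 0.003
finger_force: 0.0
```

>>> {"method": "carry_out", "body": {
  "targets": [
    [[0,0,0,-30,0],[0,0,0,-20,0],[0,0,0,0,0],[0,0,0,0,0]]
  ]
}}

```text
clock: 21.98
position: [0.5647, -0.0842, 0.2545]
tool_rot: [0.859, 0.512, -0.0, -0.0]
wrist_force: [-0.5, -0.7, -0.5]
finger_gap: 0.0
finger_force: 0.0
```

```bash
python3 go.py; python3 - <<'E'
from h import *
a,_=shot('scene','s5.png')
cv2.imwrite('pics/c6.png',cv2.resize(a[60:390,160:560],None,fx=1.8,fy=1.8,interpolation=cv2.INTER_CUBIC)[:,:,::-1])
E
```

```text
t 21.98 pos [ 0.5647 -0.0842  0.2545] yaw 1.076 F [-0.48 -0.69 -0.53] gap 0.0
```

View pics/c6.png

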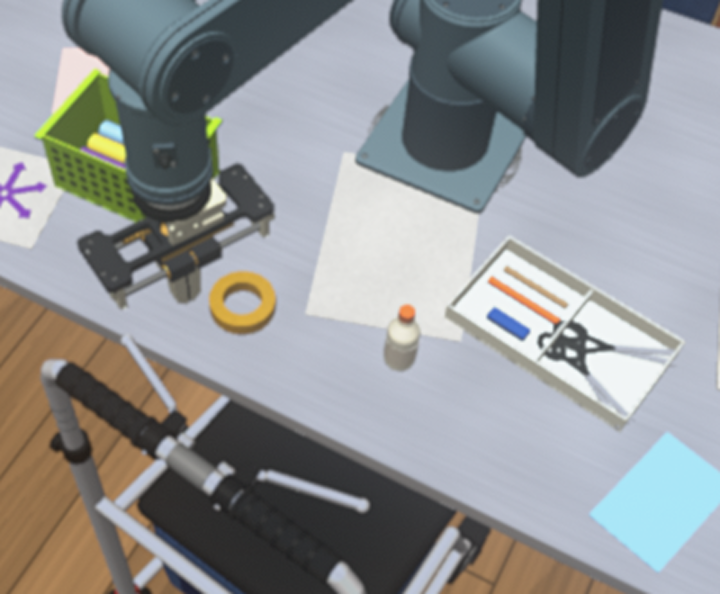

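Both levers are fully out again: the left ball is at (365,505) and the right lever runs (125,340)-(178,410). The tape, glue, tray and basket are where they were, and the arm is clear of everything.

```bash
python3 -c "
from bench import manip; print(manip.sign_off())"
```

```text
the job is handed in; nothing more can be done
None
```

I pressed the left lever and then the right to the firm stop at about 11 N, held each for about a second and let it spring fully out; nothing else was touched, and the job was handed in at about 22 s.

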